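Work the transport wedge out of the inspection clamp

TASK

The sprung clamp on the inspection bench is jammed open by a tight wedge. Work the wedge upwards out of the clamp with small alternating side-to-side pulls, gently and without jerks, so that the clamp stays down on its base plate instead of coming up with it; then put the wedge down in the shallow tray without dropping it. Leave the other things on the bench alone.

Things in the scene. Friction and masses are not known exactly. Their poses are not given: they have to be found in the camera images.
- wedge_center (a point): Centre (half-way up) of the loose aluminium wedge, 85 g, 90 mm tall in all, upright at the start with this point 73 mm above the bench. z is up along it, x along its width (the slot's length), y through its thickness. Its lower 45 mm is the wedge proper: 34 mm wide (x), 9 mm thick at the foot, 14.5 mm at the top (the +y face slants 7 degrees).
- wedge_tab (a point): Centre of the wedge's tab, the part to grip: its upper 45 mm, a plain block 26 mm (x) by 14.5 mm (y), 22.5 mm either way of this point in z. Same axes as wedge_center. At the start this point is 95 mm above the bench, 28 mm above the tops of the jaws and cheeks.
- clamp_base: Steel base plate 150 x 150 x 12 mm, fixed on the bench, carrying the clamp. Origin: centre of its underside. The wedge stands at its middle in a slot along this x axis: fixed jaw on the -y side, sprung steel jaw on the +y side, a cheek across each end. Jaws and cheeks end 67 mm above the bench, 39 mm above the wedge's foot. The wedge has 8 mm of room either way along x.
- clamp (a joint): How far the white clamp (about 7 N with its jaw) is lifted off its plate, m; 0 = seated. It moves only up and down, held by its weight alone, and sinks back by itself. Pulled straight up, the tight wedge carries it along; while the wedge slides along x (up to 25 N at first) it also yields upwards: about 2 mm of rise per 12 mm side stroke. Over 10 mm of lift is a failure.
- jaw (a joint): Position of the clamp's sprung jaw, m: about 0 with the wedge tight, -0.0025 when closed on its stop. It reaches the stop, and the wedge is free, when the wedge has risen about 20 mm in the slot; the wedge's foot is clear of the jaws at 39 mm of rise.
- tray: Fixed open white plastic tray, 220 (x) x 190 (y) x 25 mm high, walls and floor 4 mm thick. Origin: centre of its underside. The wedge may stand or lie in it.
- driver: Small screwdriver lying on the bench between clamp and tray, 140 mm long. A bystander: leave it alone.
- jar: Small glass jar with a lid, 52 mm across, 70 mm tall, standing beyond the work. A bystander: leave it alone. Origin under its middle.
- carton: Cardboard carton 70 x 50 x 35 mm, far to the left. A bystander: leave it alone. Origin under its middle.
- lens_cap: Black round lens cap, 56 mm across, 12 mm thick, far to the right. A bystander: leave it alone. Origin under its middle.
Mind the look-alikes: they are no part of the job. Of the things shaped like the part that bears wedge_center, the aluminium one is meant.

How it is judged:
By the outcome, as a careful person would: the job done as asked, in the order asked, and still so for the second after the job is handed in, with the robot touching nothing.
It also fails if it takes over 64 s, if anything falls off the work surface, if the arm or the gripper's body presses on something with over 40 N, if the wrist force passes 120 N, or if a joint passes its speed limit or range.

ROBOT

A 7-joint arm with a two-finger parallel gripper is mounted at the origin on the work surface. World frame = base frame: x ahead of the robot, y to its left, z up, the work surface at z = 0. Lengths are in mm, angles in rad, forces in N, time in s.
With the tool pointing down it reaches from about 400 to 875 mm from the base axis. Payload 4.4 kg.
Tool frame: the origin (TCP) lies at the very end of the fingers, on their centre line; the grasp point (between the pads) lies 19 mm behind it; z points along the fingers, y is the direction in which the jaws open and shut (so a half turn about z gives the same grasp; the last joint's range is limited). The gripper opens to 85 mm and grips with 20 to 120 N. Pads are 22 mm wide; open, the fingers measure 114 mm over their backs; the gripper's body (76 mm by 85 mm) begins 54 mm behind the grasp point. The pads swing forward as they close: fully open they stand 13 mm farther back than shut.
Start: joints at [1.217, 0.628, 0.038, 1.517, -0.027, 0.996, -0.02], TCP at [184.526, -623.272, 231.313] pointing down, gripper open.
Joint ranges: [-3.06, 3.06], [-0.37, 2.12], [-1.25, 1.32], [0.18, 2.47], [-1.1, 4.24], [0.23, 1.98], [-2.94, 2.94]. Speed limits (rad/s): [2.57, 2.57, 3.14, 3.14, 3.14, 3.14, 3.14].

INTERFACE

Orientations are given as [roll, pitch, yaw] about the fixed x, y, z axes, in that order (R = Rz(yaw) Ry(pitch) Rx(roll)).
In Python, from cell import ctrl gives the robot as it stands. The module is installed in compiled form; this text tells all that it offers.
- The arm moves only by the shell command python3 -m jog 'ROWS'. ROWS is text: rows parted by semicolons, each of 7 numbers parted by spaces: the shift along the tool's x, y, z in mm, then the turn, a rotation vector about the tool's x, y, z in degrees, then the opening, from -1 (shut) to 1 (fully open). In form: x y z wx wy wz claw; .... A call has 1 to 8 rows; each row is the pose to reach, as a shift and turn from the pose commanded when the call began, along the tool's axes at that moment; what a row does not reach only later rows make up. A row lasts 1/8 s, in which the tool goes at most 62.5 mm and 10.7 degrees, less where a joint would pass 70% of its speed; a pose out of reach is approached as far as the arm can. A call with a gripper value outside its range is refused whole. The fingers move at their own pace and stop on an object; the grip force is fixed at half the most. Time passes only in rows, so rows that repeat a pose let the fingers close. It gives the time, the measured TCP pose, the force and the opening at its end, in the units of the state.
- ctrl.read_state(): the state, without advancing time (a new reading comes with each control period).
- ctrl.get_image(name): name is "side" or "top"; returns a dict with "image" (480x640x3 uint8, red, green, blue), "z_map" (480x640 float32, mm along the optical axis (not along the pixel's ray), 0 where there is no reading), "vertical_fov" (degrees; the focal length in pixels is half the picture's height over the tangent of half this angle, whatever the lens; pixels are square), "cx", "cy" (the principal point, pixels), "extrinsics" (4x4, takes a point from world to camera coordinates). Camera axes: x right, y down, z forward; pixel columns grow to the right and rows downward; lengths in mm; the calibration is good to about 2 mm. A picture is of the moment at which its call begins.
- ctrl.finish_job(): hands the job in, once; it reports no verdict.
The state is a dict: "clock": time; "qpos": joint angles; "qd": joint speeds; "tau": joint torques, N m; "eef_pos": TCP position; "tool_rot": TCP orientation; "force": force on the tool from outside, world axes, zero at the start; "torque": the same for the moment, N m; "width": finger opening in mm.
Only numpy, scipy, OpenCV 4.12 (cv2) and the standard library are available. Lean on these libraries where they do the work, as an engineer would, in place of code of your own. Each camera call takes 0.05 s, during which the arm holds its last target.

## Working session

There is one attempt and no reset: what is moved stays moved. The work goes in short steps, Python scripts to look and compute and a shell command to move; the robot and the scene stay as the last step left them, time stands still between calls to the robot, and variables do not carry over. Pictures are saved under pics/ and viewed, and the job is handed in when it is done.

```bash
mkdir -p pics; python3 - <<'E'
from cell import ctrl
import cv2,numpy as np
s=ctrl.read_state(); print(s)
for n in("side","top"):
    d=ctrl.get_image(n); cv2.imwrite(f"pics/{n}0.png",d["image"][:,:,::-1]); np.savez(f"{n}0.npz",**d)
    print(n,d["vertical_fov"],d["cx"],d["cy"],d["extrinsics"].round(3).tolist())
E
```

```text
{'clock': 0.0, 'qpos': array([ 1.21721103,  0.62931216,  0.03842775,  1.51835814, -0.02702554,
        0.99629795, -0.02004011]), 'qd': array([-0.00010463, -0.00184569,  0.00258795,  0.00040599, -0.00106041,
       -0.00095274,  0.00143181]), 'tau': array([-2.45487254e-04, -5.63393962e+01,  1.22625601e+00, -1.93439966e+01,
        1.09964266e-02,  1.05837313e-02,  2.24612307e-05]), 'eef_pos': array([ 184.35744622, -622.66464369,  230.41398401]), 'tool_rot': array([-3.13973417e+00, -7.10469203e-06,  2.87742991e-01]), 'force': array([ 0.25696847, -0.47389539,  0.15685717]), 'torque': array([ 0.01858025, -0.0071162 , -0.01615749]), 'width': 85.29172759924074}
side 56.92944681395609 319.94379192798107 242.62139136602363 [[-0.91, -0.415, -0.006, 553.109], [-0.214, 0.48, -0.851, 199.058], [0.356, -0.773, -0.526, 855.225], [0.0, 0.0, 0.0, 1.0]]
top 47.20332588001161 318.9405199191289 236.74473005264534 [[0.002, -1.0, 0.002, 15.07], [-0.998, -0.003, -0.07, 615.791], [0.07, -0.002, -0.998, 1375.928], [0.0, 0.0, 0.0, 1.0]]
```

View pics/top0.png

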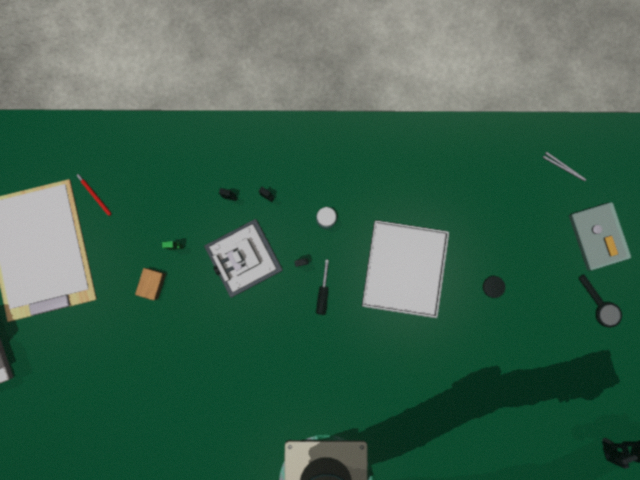

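View pics/side0.png

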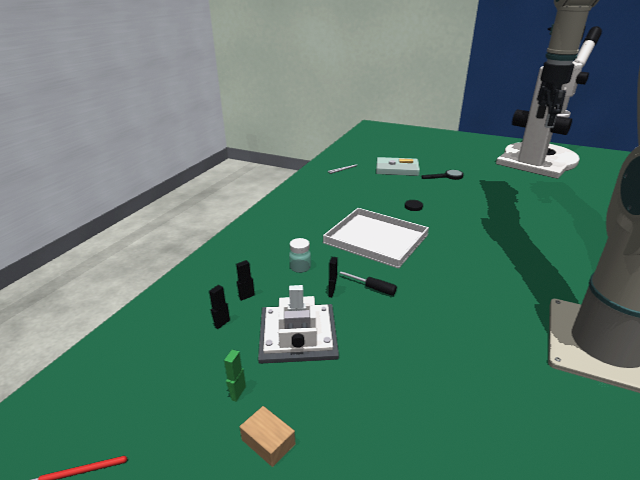

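```bash
python3 - <<'E'
import cv2,numpy as np
a=cv2.imread("pics/top0.png")[210:305,190:300]; b=cv2.imread("pics/side0.png")[270:370,245:355]
cv2.imwrite("pics/z0.png",np.hstack([cv2.resize(a,(400,345),interpolation=cv2.INTER_CUBIC),cv2.resize(b,(380,345),interpolation=cv2.INTER_CUBIC)]))
E
```

```text
(no output)
```

View pics/z0.png

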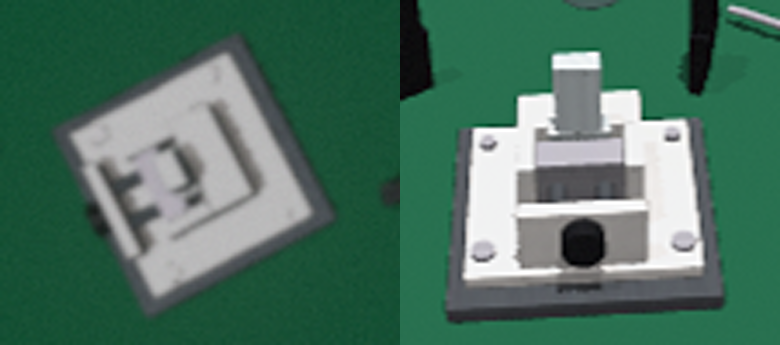

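```bash
cat > h.py <<'E'
import numpy as np,cv2
from cell import ctrl
def load(f): return dict(np.load(f))
def K(d):
    f=240/np.tan(np.radians(float(d["vertical_fov"]))/2); return f,float(d["cx"]),float(d["cy"])
def world(d):
    f,cx,cy=K(d); v,u=np.mgrid[:480,:640]; z=d["z_map"]; E=d["extrinsics"]
    p=np.stack([(u-cx)/f*z,(v-cy)/f*z,z],-1); return (p-E[:3,3])@E[:3,:3]
def ray(d,uv,h):
    f,cx,cy=K(d);E=d["extrinsics"];R=E[:3,:3];c=-R.T@E[:3,3]
    uv=np.atleast_2d(uv).astype(float); r=np.c_[(uv[:,0]-cx)/f,(uv[:,1]-cy)/f,np.ones(len(uv))]@R
    return c+r*((h-c[2])/r[:,2])[:,None]
E
python3 - <<'E'
from h import *
import warnings
for n in("top","side"):
    d=load(n+"0.npz"); im=d["image"].astype(int); W=world(d)
    R,G,B=im[...,0],im[...,1],im[...,2]
    ng=~((G>R*1.4)&(G>B*1.15))   # not green
    # plate+clamp blob
    m=np.zeros((480,640),np.uint8)
    if n=="top": roi=(slice(205,310),slice(195,296))
    else: roi=(slice(280,365),slice(250,345))
    m[roi]=(ng[roi])*255
    k,l,st,c=cv2.connectedComponentsWithStats(m); i=1+st[1:,4].argmax()
    bl=(l==i)
    cs,_=cv2.findContours(bl.astype(np.uint8),cv2.RETR_EXTERNAL,cv2.CHAIN_APPROX_NONE)
    print(n,st[i],c[i])
    if n=="top":
        mm=cv2.morphologyEx(bl.astype(np.uint8),cv2.MORPH_OPEN,np.ones((9,9)))
        cs,_=cv2.findContours(mm,cv2.RETR_EXTERNAL,cv2.CHAIN_APPROX_NONE)
        P=ray(d,cs[0][:,0,:],12)[:,:2].astype(np.float32); print(cv2.minAreaRect(P))
    H=W[...,2]; t=(H>100)&(H<135)
    tt=np.zeros_like(t); tt[roi]=t[roi]
    if n=="side": tt[:]=0; tt[280:310,285:310]=t[280:310,285:310]
    print("hi pts",tt.sum(), W[tt].mean(0), np.argwhere(tt).mean(0)[::-1], W[tt].min(0),W[tt].max(0))
    if tt.sum()>4: print(cv2.minAreaRect(W[tt][:,:2].astype(np.float32)))
d=load("top0.npz");W=world(d)
print(W[236:282:3,215:260:3,2].round().astype(int))
# tray
im=d["image"]; m=np.zeros((480,640),np.uint8); m[210:325,355:455]=(im[210:325,355:455].min(-1)>90)*255
cs,_=cv2.findContours(m,cv2.RETR_EXTERNAL,cv2.CHAIN_APPROX_NONE); c=max(cs,key=cv2.contourArea)
print("tray",cv2.minAreaRect(ray(d,c[:,0,:],25)[:,:2].astype(np.float32)))
E
```

```text
top [ 205  219   77   78 3448] [242.84889791 257.76769142]
((561.9926147460938, 211.60830688476562), (150.26539611816406, 152.71429443359375), 27.938312530517578)
hi pts 76 [562.25561814 212.52868795 116.09840937] [236.13157895 256.30263158] [548.93695861 201.765902   102.92201255] [575.34602323 225.22269854 121.8408192 ]
((562.3528442382812, 212.9739990234375), (26.334705352783203, 14.23062515258789), 28.180240631103516)
side [ 258  285   81   78 4716] [297.23155216 329.91327396]
hi pts 167 [557.28290615 219.32043542 112.57772001] [295.49101796 290.61676647] [544.42459715 204.63538101 100.20151873] [571.70067439 228.8514215  120.22150376]
((558.6096801757812, 216.60369873046875), (24.747909545898438, 16.843677520751953), 25.391490936279297)
[[   3   -2    8   12   14   25   19   22   25   25   18   25   20   25
    22]
 [  12   10    9   19   19   16   23   21   22   23   64   30   23   18
    23]
 [  16   21   20   22   19   22   19   23   64   65   64   66   22   15
    24]
 [  26   21   21   20   22   20   68   61   70   65   71   64   30   17
    23]
 [  23   20   23   19   65  
[... 338 characters left out ...]
   94   67   73   68   65
    64]
 [   9   63   47   24   18   25   68   68   73   66   19   62   65   67
    64]
 [  54   68   54   20   21   23   65   68   65   53   63   66   66   30
    22]
 [  50   55   60   49   50   50   16   66   68   67   65   39   17   23
    22]
 [  54   52   64   63   45   24   21   72   64   43   22   21   20   21
    20]
 [   2    0   14   62   49   20   26   53   22   19   23   20   22 1416
    25]
 [   1    4   11   65   56   20   23   19   27   22   20   20   22   22
    25]
 [  -1    1   -5   11   18   22   26   21   24   21   19   20   24   11
    22]]
tray ((535.3438110351562, -202.39404296875), (192.07406616210938, 221.48477172851562), 81.34764099121094)
```

```bash
python3 -m jog '45 -20 0 0 0 -5 1; 105 -45 0 0 0 -11 1; 165 -73 0 0 0 -18 1; 225 -102 0 0 0 -25 1; 285 -132 0 0 0 -31 1; 345 -162 0 0 0 -37 1; 405 -192 0 0 0 -42 1; 457 -230 0 0 0 -47 1'; python3 -c "
from cell import ctrl;s=ctrl.read_state();print(s['qpos'],s['tool_rot'],s['eef_pos'])"
```

```text
clock: 1.1
eef_pos: [542.2, -291.5, 231.0]
tool_rot: [-3.142, 0.0, 1.111]
force: [1.0, -0.4, -0.4]
width: 85.5
[ 0.56765347  0.58293924 -0.19378943  1.61523263  0.13031821  0.95612282
 -0.1304804 ] [-3.14156824e+00  1.55572561e-04  1.11050237e+00] [ 542.17015054 -291.48901741  230.9636629 ]
```

```bash
python3 -m jog '55 -27 0 0 0 -7 1; 109 -53 0 0 0 -14 1; 164 -79 0 0 0 -21 0.5; 218 -106 0 0 0 -28 0.5; 273 -132 10 0 0 -35 0.5; 327 -159 20 0 0 -42 0.5; 382 -185 30 0 0 -49 0.3; 436 -211 40 0 0 -54.5 0.3'; python3 -m jog '0 0 0 0 0 0 0.3; 0 0 0 0 0 0 0.3;0 0 0 0 0 0 0.3';python3 - <<'E'
from h import *
s=ctrl.read_state();print(s['qpos'],s['tool_rot'],s['eef_pos'],s['force'],s['width'],np.degrees(s['tool_rot']))
for n in("side","top"):
    d=ctrl.get_image(n); cv2.imwrite(f"pics/{n}1.png",d["image"][:,:,::-1]); np.savez(f"{n}1.npz",**d)
E
```

```text
clock: 2.1
eef_pos: [546.5, 193.2, 190.8]
tool_rot: [-3.141, 0.0, 2.062]
force: [1.9, -1.3, -1.7]
width: 55.4
clock: 2.48
eef_pos: [547.1, 189.4, 191.3]
tool_rot: [-3.141, 0.001, 2.056]
force: [0.6, -0.5, 0.6]
width: 55.5
[-0.0978474   0.60586371 -0.44568289  1.75526968  0.33274059  0.85633073
 -0.20950597] [-3.14093115e+00  1.30076681e-03  2.05618687e+00] [547.11375821 189.37349756 191.27029177] [ 0.63220177 -0.4809892   0.6436863 ] 55.50421708187875 [-1.79962099e+02  7.45284483e-02  1.17810830e+02]
```

View pics/side1.png

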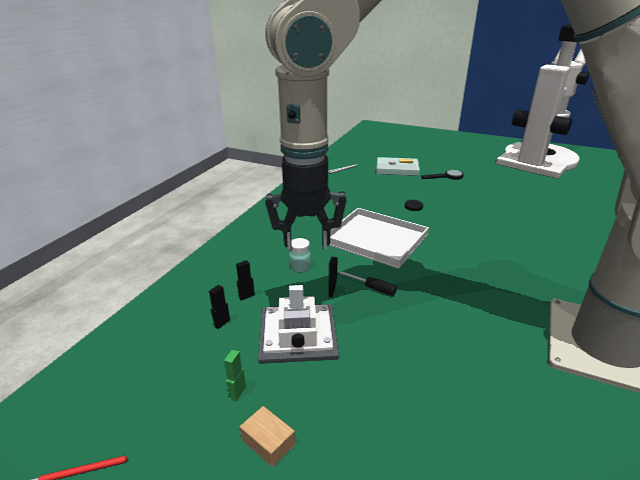

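```bash
python3 -m jog '4 8 15 0 0 0 0.3; 9 16 35 0 0 0 0.3; 13.4 24.3 55 0 0 0 0.3; 13.4 24.3 62 0 0 0 0.3; 13.4 24.3 62 0 0 0 0.3;13.4 24.3 62 0 0 0 0.3';python3 - <<'E'
from h import *
s=ctrl.read_state();print(s['tool_rot'],s['eef_pos'],s['force'],s['width'])
for n in("side","top"):
    d=ctrl.get_image(n); np.savez(f"{n}2.npz",**d)
    if n=="side": a=d["image"][200:370,225:375,::-1]
    else: b=d["image"][210:305,190:300,::-1]
cv2.imwrite("pics/z2.png",np.hstack([cv2.resize(a,(450,510)),cv2.resize(b,(340,510))]))
E
```

```text
clock: 3.32
eef_pos: [562.1, 214.8, 129.7]
tool_rot: [3.141, 0.0, 2.059]
force: [1.2, 0.6, -0.0]
width: 55.8
[3.14093206e+00 2.17874196e-04 2.05907061e+00] [562.13661698 214.755742   129.74296954] [ 1.21397497  0.59099062 -0.023361  ] 55.84298774271448
```

View pics/z2.png

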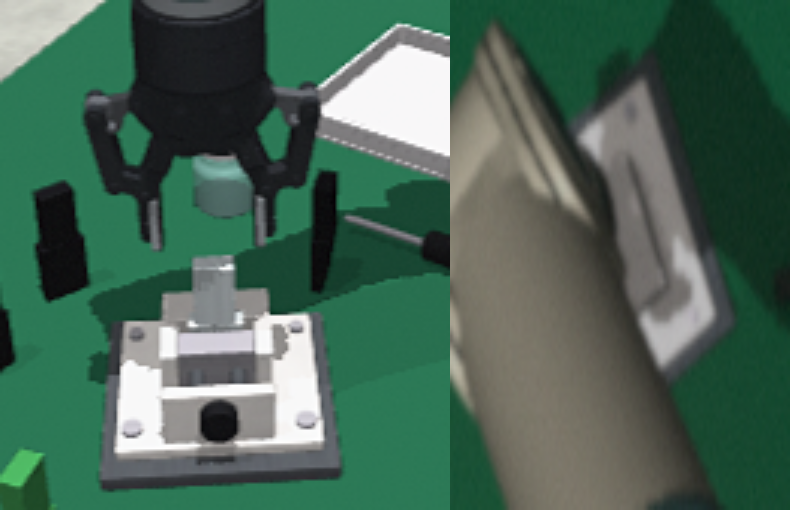

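```bash
python3 -m jog '-2 -1 8 0 0 0 0.3; -2 -1 18 0 0 0 0.3; -2 -1 28 0 0 0 0.3; -2 -1 38 0 0 0 0.3;-2 -1 47 0 0 0 0.3; -2 -1 54 0 0 0 0.3; -2 -1 57 0 0 0 0.3;-2 -1 57 0 0 0 0.3';python3 - <<'E'
from h import *
s=ctrl.read_state();print(s['tool_rot'],s['eef_pos'],s['force'],s['width'])
for n in("side",):
    d=ctrl.get_image(n); np.savez(f"{n}3.npz",**d)
    a=d["image"][220:370,225:375,::-1]
cv2.imwrite("pics/z3.png",cv2.resize(a,(600,600),interpolation=cv2.INTER_CUBIC))
E
```

```text
clock: 4.42
eef_pos: [562.0, 212.6, 72.2]
tool_rot: [-3.142, 0.0, 2.059]
force: [0.3, -0.3, -0.3]
width: 55.7
[-3.14154655e+00  4.16954637e-06  2.05930285e+00] [561.95633683 212.59046548  72.2281121 ] [ 0.27670887 -0.29740124 -0.28406746] 55.65311151660455
```

View pics/z3.png

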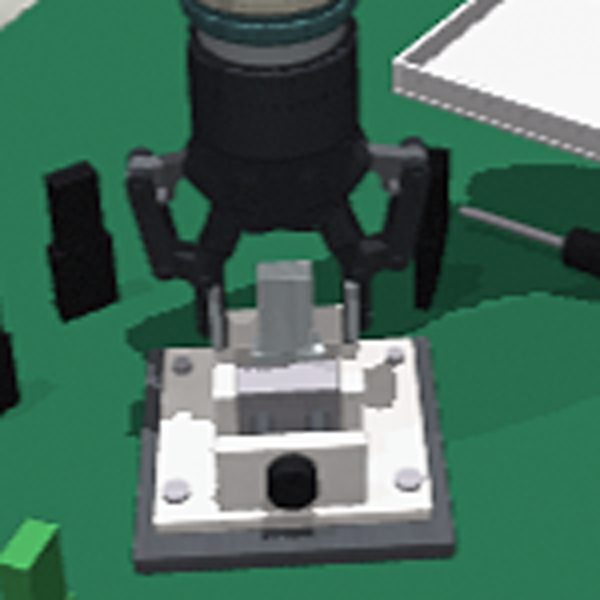

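```bash
python3 - <<'E'
from h import *
d=load("side3.npz");f,cx,cy=K(d);E=d["extrinsics"]
def pr(p):
    q=E[:3,:3]@p+E[:3,3]; return (np.array([f*q[0]/q[2]+cx-225,f*q[1]/q[2]+cy-220])*4).round()
a=np.radians(28);X=np.array([np.cos(a),np.sin(a),0]);Y=np.array([-np.sin(a),np.cos(a),0]);Z=np.array([0,0,1.])
c=np.array([562,212.6,0])
for x in(-28,28,-13,13):
  for y in(-11,0,7,11):
    for z in (72,78,117): print(x,y,z,pr(c+x*X+y*Y+z*Z))
W=world(d)
for (u,v) in((352,300),(213,310),(285,275),(285,320)):
    uu,vv=225+u//4,220+v//4; p=W[vv,uu]-c; print(u,v,[round(float(p@k),1) for k in(X,Y,Z)])
E
```

```text
-28 -11 72 [340. 322.]
-28 -11 78 [339. 312.]
-28 -11 117 [338. 248.]
-28 0 72 [341. 336.]
-28 0 78 [340. 327.]
-28 0 117 [339. 262.]
-28 7 72 [341. 346.]
-28 7 78 [341. 336.]
-28 7 117 [340. 271.]
-28 11 72 [342. 351.]
-28 11 78 [341. 341.]
-28 11 117 [340. 276.]
28 -11 72 [225. 327.]
28 -11 78 [224. 317.]
28 -11 117 [220. 253.]
28 0 72 [224. 341.]
28 0 78 [224. 332.]
28 0 117 [219. 267.]
28 7 72 [224. 351.]
28 7 78 [223. 341.]
28 7 117 [219. 276.]
28 11 72 [224. 356.]
28 11 78 [223. 347.]
28 11 117 [219. 281.]
-13 -11 72 [309. 323.]
-13 -11 78 [309. 314.]
-13 -11 117 [306. 249.]
-13 0 72 [310. 338.]
-13 0 78 [309. 328.]
-13 0 117 [307. 263.]
-13 7 72 [310. 347.]
-13 7 78 [310. 337.]
-13 7 117 [307. 272.]
-13 11 72 [310. 353.]
-13 11 78 [310. 343.]
-13 11 117 [308. 278.]
13 -11 72 [256. 326.]
13 -11 78 [255. 316.]
13 -11 117 [251. 251.]
13 0 72 [256. 340.]
13 0 78 [255. 330.]
13 0 117 [251. 265.]
13 7 72 [256. 350.]
13 7 78 [255. 340.]
13 7 117 [251. 275.]
13 11 72 [256. 355.]
13 11 78 [255. 345.]
13 11 117 [251. 280.]
352 300 [-33.3, 13.9, 105.0]
213 310 [32.0, 12.4, 102.6]
285 275 [-2.2, 7.5, 118.1]
285 320 [-1.2, 11.8, 93.2]
```

```bash
python3 -m jog '0 0 0 0 0 0 0; 0 0 0 0 0 0 -0.3; 0 0 0 0 0 0 -1; 0 0 0 0 0 0 -1; 0 0 0 0 0 0 -1; 0 0 0 0 0 0 -1';python3 - <<'E'
from h import *
s=ctrl.read_state();print(s['tool_rot'],s['eef_pos'],s['force'],s['torque'],s['width'])
for n in("side",):
    d=ctrl.get_image(n); np.savez(f"{n}4.npz",**d)
    a=d["image"][220:370,225:375,::-1]
cv2.imwrite("pics/z4.png",cv2.resize(a,(600,600),interpolation=cv2.INTER_CUBIC))
E
```

```text
clock: 5.22
eef_pos: [561.9, 212.4, 73.3]
tool_rot: [-3.142, 0.001, 2.059]
force: [-2.3, -0.3, 6.2]
width: 25.4
[-3.14150033e+00  5.34160062e-04  2.05922456e+00] [561.85414894 212.43721184  73.28803716] [-2.27478025 -0.25105382  6.24246586] [-0.24674443  0.63480978  0.03684519] 25.390771973066354
```

View pics/z4.png

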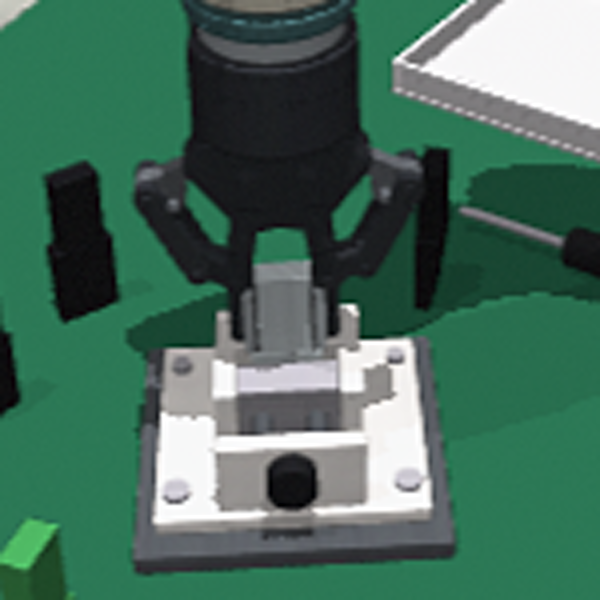

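```bash
cat > st.py <<'E'
from h import *
s=ctrl.read_state();a=np.radians(28)
X=np.array([np.cos(a),np.sin(a),0]);Y=np.array([-np.sin(a),np.cos(a),0])
p=s['eef_pos']-[561.9,212.5,73.3]
print("t%.2f lat %.2f thick %.2f rise %.2f | Fx %.1f Fy %.1f Fz %.1f | w %.1f"%(s['clock'],p@X,p@Y,p[2],s['force']@X,s['force']@Y,s['force'][2],s['width']), np.degrees(s['tool_rot']).round(2), s['torque'].round(2))
E
python3 -m jog '0 0.5 -0.8 0 0 0 -1; 0 1.5 -1.2 0 0 0 -1; 0 3 -1.4 0 0 0 -1; 0 4.5 -1.6 0 0 0 -1' >/dev/null; python3 st.py;  python3 -m jog '0 1.2 -0.2 0 0 0 -1; 0 2.4 -0.4 0 0 0 -1; 0 3.5 -0.6 0 0 0 -1; 0 3.5 -0.6 0 0 0 -1'>/dev/null; python3 st.py
```

```text
t5.78 lat 0.40 thick 0.01 rise 0.00 | Fx -10.5 Fy 1.2 Fz 6.4 | w 25.4 [-1.7950e+02  4.0000e-02  1.1798e+02] [-0.95  2.22  0.01]
t6.28 lat 0.99 thick -0.06 rise -0.13 | Fx -14.0 Fy 0.5 Fz 7.6 | w 25.4 [-1.7917e+02  6.0000e-02  1.1797e+02] [-1.3   2.98  0.03]
```

```bash
python3 -m jog '0 0 0 0 0 0 -1; 0 0 0 0 0 0 -1'>/dev/null; python3 st.py; python3 -m jog '0 0 -0.5 0 0 0 -1; 0 0 -1 0 0 0 -1;0 0 -1 0 0 0 -1'>/dev/null; python3 st.py
```

```text
t6.53 lat 0.98 thick -0.05 rise -0.12 | Fx -14.1 Fy 0.7 Fz 7.9 | w 25.2 [-1.7917e+02  6.0000e-02  1.1797e+02] [-1.28  2.98  0.05]
t6.90 lat 0.98 thick -0.04 rise -0.10 | Fx -11.4 Fy 1.0 Fz 0.5 | w 25.6 [-1.7916e+02  4.0000e-02  1.1798e+02] [-1.01  2.44  0.01]
```

```bash
python3 -m jog '0 1.5 -0.8 0 0 0 -1; 0 3 -1.5 0 0 0 -1; 0 4.5 -2.2 0 0 0 -1; 0 6 -2.8 0 0 0 -1'>/dev/null; python3 st.py; python3 -m jog '0 1.5 -0.6 0 0 0 -1; 0 3 -1.2 0 0 0 -1;0 4.5 -1.8 0 0 0 -1'>/dev/null; python3 st.py
```

```text
t7.40 lat 3.04 thick -0.03 rise 0.62 | Fx -15.0 Fy 0.8 Fz -6.1 | w 25.1 [-1.7867e+02  4.0000e-02  1.1798e+02] [-1.38  3.39 -0.04]
t7.78 lat 6.93 thick -0.03 rise 2.11 | Fx -15.1 Fy 1.3 Fz -6.8 | w 25.2 [-1.7859e+02  4.0000e-02  1.1798e+02] [-1.46  3.43 -0.03]
```

```bash
python3 -m jog '0 -1.5 0.9 0 0 0 -1; 0 -4 1.8 0 0 0 -1; 0 -6.5 2.7 0 0 0 -1; 0 -9 3.6 0 0 0 -1; 0 -11.5 4.5 0 0 0 -1;0 -14 5.3 0 0 0 -1'>/dev/null; python3 st.py; python3 - <<'E'
from h import *
d=ctrl.get_image("side"); np.savez("side5.npz",**d)
a=d["image"][220:370,225:375,::-1]
cv2.imwrite("pics/z5.png",cv2.resize(a,(600,600),interpolation=cv2.INTER_CUBIC))
E
```

```text
t8.53 lat 6.34 thick 0.03 rise 2.08 | Fx 1.3 Fy -0.3 Fz 3.0 | w 25.3 [ 1.7978e+02 -1.0000e-02  1.1800e+02] [-0.01 -0.14  0.02]
```

View pics/z5.png

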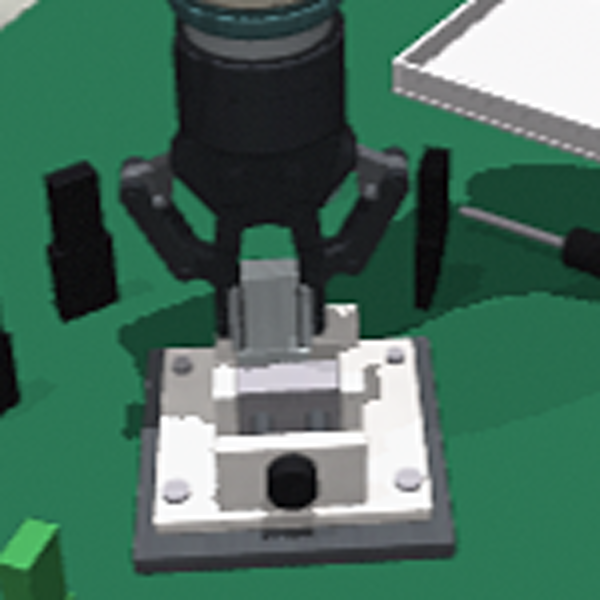

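```bash
python3 -m jog '0 -2 0.4 0 0 0 -1; 0 -4 0.9 0 0 0 -1; 0 -5.5 1.3 0 0 0 -1; 0 -7 1.4 0 0 0 -1; 0 -8.5 1.0 0 0 0 -1;0 -10 0.6 0 0 0 -1'>/dev/null; python3 st.py; python3 -m jog '0 -1.5 -0.4 0 0 0 -1; 0 -3 -0.8 0 0 0 -1;0 -4.5 -1.2 0 0 0 -1;0 -6 -1.6 0 0 0 -1'>/dev/null; python3 st.py
```

```text
t9.32 lat 3.63 thick 0.02 rise 2.82 | Fx 14.2 Fy -1.2 Fz -5.1 | w 25.2 [ 1.7894e+02 -7.0000e-02  1.1801e+02] [ 1.29 -3.24  0.1 ]
t9.82 lat -1.95 thick 0.04 rise 4.61 | Fx 14.7 Fy -2.0 Fz -4.5 | w 25.3 [ 1.7889e+02 -7.0000e-02  1.1800e+02] [ 1.24 -3.25  0.04]
```

```bash
python3 -m jog '0 -1.5 -0.4 0 0 0 -1; 0 -3 -0.8 0 0 0 -1;0 -4.5 -1.2 0 0 0 -1'>/dev/null; python3 st.py; python3 -m jog '0 2.5 -0.3 0 0 0 -1; 0 5 -1 0 0 0 -1;0 7.5 -1.7 0 0 0 -1;0 10 -2.5 0 0 0 -1; 0 12.5 -3.4 0 0 0 -1; 0 15 -4.3 0 0 0 -1'>/dev/null; python3 st.py
```

```text
t10.20 lat -6.45 thick 0.02 rise 5.88 | Fx 14.0 Fy -2.0 Fz -3.7 | w 25.1 [ 1.7889e+02 -7.0000e-02  1.1800e+02] [ 1.21 -3.18  0.04]
t10.95 lat -5.45 thick -0.08 rise 6.27 | Fx -5.9 Fy 0.3 Fz -7.0 | w 25.1 [-1.7944e+02  2.0000e-02  1.1798e+02] [-0.62  1.36 -0.03]
```

```bash
python3 -m jog '0 2 -0.2 0 0 0 -1; 0 4 -1.0 0 0 0 -1;0 5.5 -1.5 0 0 0 -1;0 7 -1.9 0 0 0 -1; 0 8.5 -2.3 0 0 0 -1; 0 10 -2.7 0 0 0 -1'>/dev/null; python3 st.py; python3 -m jog '0 1.5 -0.4 0 0 0 -1; 0 3 -0.8 0 0 0 -1;0 4.5 -1.2 0 0 0 -1'>/dev/null; python3 st.py
```

```text
t11.70 lat -2.47 thick -0.06 rise 7.09 | Fx -15.1 Fy 1.6 Fz -3.3 | w 25.1 [-1.7862e+02  6.0000e-02  1.1797e+02] [-1.49  3.52 -0.01]
t12.07 lat 1.62 thick -0.04 rise 8.14 | Fx -15.7 Fy 0.6 Fz -3.6 | w 25.1 [-1.7857e+02  6.0000e-02  1.1797e+02] [-1.53  3.55 -0.02]
```

```bash
python3 -m jog '0 1.5 -0.4 0 0 0 -1; 0 3 -0.9 0 0 0 -1;0 4.5 -1.4 0 0 0 -1'>/dev/null; python3 st.py; python3 -m jog '0 -2.5 1.1 0 0 0 -1; 0 -5 2 0 0 0 -1;0 -7.5 2.9 0 0 0 -1;0 -10 3.8 0 0 0 -1; 0 -12.5 4.7 0 0 0 -1; 0 -15 5.5 0 0 0 -1; 0 -17 6.0 0 0 0 -1'>/dev/null; python3 st.py;  python3 - <<'E'
from h import *
d=ctrl.get_image("side"); np.savez("side6.npz",**d)
a=d["image"][220:370,225:375,::-1]
cv2.imwrite("pics/z6.png",cv2.resize(a,(600,600),interpolation=cv2.INTER_CUBIC))
E
```

```text
t12.45 lat 6.65 thick -0.02 rise 9.51 | Fx -15.5 Fy 0.7 Fz -6.1 | w 25.2 [-1.7862e+02  5.0000e-02  1.1798e+02] [-1.39  3.35  0.02]
t13.32 lat 5.75 thick 0.02 rise 9.33 | Fx 4.7 Fy -1.3 Fz 5.0 | w 25.2 [ 1.7942e+02 -1.0000e-02  1.1800e+02] [ 0.28 -1.04  0.01]
```

View pics/z6.png

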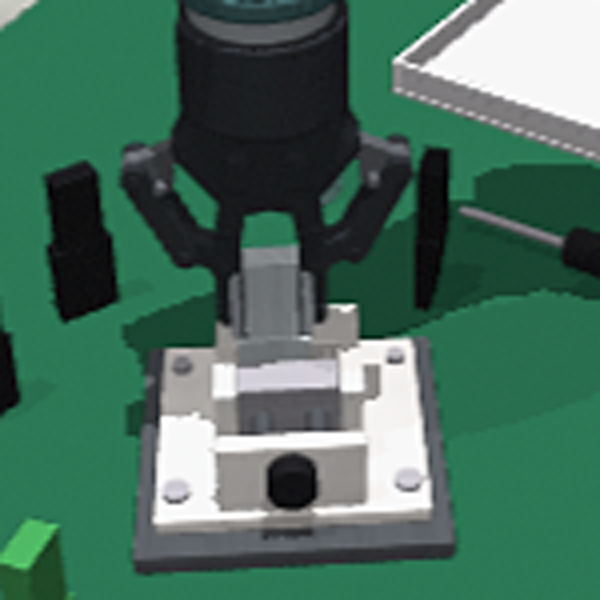

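```bash
python3 -m jog '0 -1.7 0 0 0 0 -1; 0 -3.4 0 0 0 0 -1;0 -5 -0.4 0 0 0 -1;0 -6.5 -0.8 0 0 0 -1; 0 -8 -1.2 0 0 0 -1; 0 -9.5 -1.6 0 0 0 -1'>/dev/null; python3 st.py; python3 -m jog '0 -1.5 -0.4 0 0 0 -1; 0 -3 -0.8 0 0 0 -1;0 -4.5 -1.2 0 0 0 -1; 0 -6 -1.7 0 0 0 -1'>/dev/null; python3 st.py
```

```text
t14.12 lat 0.51 thick 0.02 rise 10.81 | Fx 12.6 Fy -1.4 Fz -4.9 | w 25.3 [ 1.7896e+02 -7.0000e-02  1.1801e+02] [ 1.11 -3.02  0.07]
t14.62 lat -5.72 thick -0.01 rise 12.49 | Fx 12.9 Fy -2.1 Fz -4.4 | w 25.1 [ 1.7898e+02 -6.0000e-02  1.1800e+02] [ 1.05 -2.92  0.06]
```

```bash
python3 -m jog '0 2.5 -0.1 0 0 0 -1; 0 5 -0.6 0 0 0 -1;0 7.5 -1.4 0 0 0 -1;0 10 -2.2 0 0 0 -1; 0 12.5 -3.1 0 0 0 -1; 0 15 -4 0 0 0 -1;0 17 -4.8 0 0 0 -1'>/dev/null; python3 st.py;python3 -m jog '0 2 -0.6 0 0 0 -1; 0 3.5 -1.0 0 0 0 -1;0 5 -1.4 0 0 0 -1;0 6.5 -1.8 0 0 0 -1; 0 8 -2.2 0 0 0 -1; 0 9 -2.5 0 0 0 -1'>/dev/null; python3 st.py
```

```text
t15.50 lat -4.18 thick -0.01 rise 12.81 | Fx -8.7 Fy 0.0 Fz -4.9 | w 25.2 [-1.7917e+02  3.0000e-02  1.1798e+02] [-0.93  2.    0.04]
t16.25 lat 0.29 thick -0.01 rise 13.88 | Fx -14.3 Fy 0.6 Fz -3.6 | w 25.4 [-1.7864e+02  5.0000e-02  1.1798e+02] [-1.45  3.2   0.  ]
```

```bash
python3 -m jog '0 1.5 -0.5 0 0 0 -1; 0 3 -1 0 0 0 -1;0 4.5 -1.5 0 0 0 -1;0 6 -2 0 0 0 -1'>/dev/null; python3 st.py; python3 -m jog '0 -2.5 1.2 0 0 0 -1; 0 -5 2 0 0 0 -1;0 -7.5 2.8 0 0 0 -1;0 -10 3.6 0 0 0 -1; 0 -12.5 4.4 0 0 0 -1; 0 -15 5.1 0 0 0 -1; 0 -17 5.5 0 0 0 -1'>/dev/null; python3 st.py
```

```text
t16.75 lat 7.07 thick 0.00 rise 15.88 | Fx -11.5 Fy 1.0 Fz -4.7 | w 25.3 [-1.7872e+02  4.0000e-02  1.1798e+02] [-1.33  2.9  -0.02]
t17.62 lat 5.76 thick 0.05 rise 15.91 | Fx 8.6 Fy -0.4 Fz -2.0 | w 25.5 [ 1.7937e+02 -3.0000e-02  1.1800e+02] [ 0.62 -1.95  0.06]
```

```bash
python3 -m jog '0 -1.5 0.3 0 0 0 -1; 0 -3 0.1 0 0 0 -1;0 -4.5 -0.3 0 0 0 -1;0 -6 -0.7 0 0 0 -1; 0 -7.5 -1.1 0 0 0 -1; 0 -9 -1.6 0 0 0 -1'>/dev/null; python3 st.py; python3 -m jog '0 -1.5 -0.4 0 0 0 -1; 0 -3 -0.8 0 0 0 -1;0 -4 -1.2 0 0 0 -1'>/dev/null; python3 st.py;  python3 - <<'E'
from h import *
d=ctrl.get_image("side"); np.savez("side7.npz",**d)
a=d["image"][220:370,225:375,::-1]
cv2.imwrite("pics/z7.png",cv2.resize(a,(600,600),interpolation=cv2.INTER_CUBIC))
E
```

```text
t18.38 lat -0.87 thick 0.04 rise 17.97 | Fx 9.9 Fy -1.2 Fz -4.1 | w 25.2 [ 1.791e+02 -5.000e-02  1.180e+02] [ 0.91 -2.58  0.02]
t18.75 lat -5.05 thick -0.01 rise 19.16 | Fx 10.1 Fy -1.9 Fz -3.7 | w 25.4 [ 1.7912e+02 -4.0000e-02  1.1800e+02] [ 0.83 -2.5   0.03]
```

View pics/z7.png

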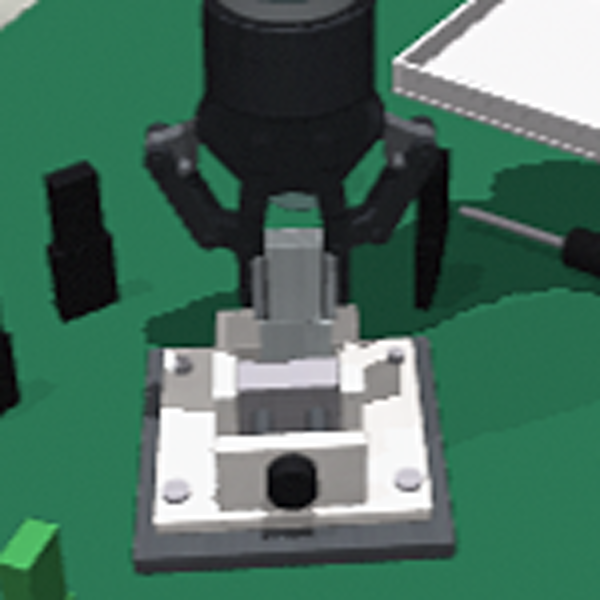

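```bash
python3 -m jog '0 2.5 -0.1 0 0 0 -1; 0 5 -0.7 0 0 0 -1;0 7.5 -1.5 0 0 0 -1;0 10 -2.4 0 0 0 -1; 0 12 -3.2 0 0 0 -1; 0 13.5 -3.8 0 0 0 -1;0 15 -4.3 0 0 0 -1'>/dev/null; python3 st.py;python3 -m jog '0 1.5 -0.6 0 0 0 -1; 0 3 -1.1 0 0 0 -1;0 4.5 -1.6 0 0 0 -1;0 6 -2.1 0 0 0 -1'>/dev/null; python3 st.py
```

```text
t19.68 lat -3.57 thick -0.02 rise 19.25 | Fx -8.6 Fy 0.0 Fz -2.5 | w 25.3 [-1.7925e+02  2.0000e-02  1.1798e+02] [-0.99  1.95  0.01]
t20.18 lat -0.78 thick 0.00 rise 19.95 | Fx -11.1 Fy 0.1 Fz -3.6 | w 25.2 [-1.7886e+02  3.0000e-02  1.1798e+02] [-1.25  2.67  0.03]
```

```bash
python3 -m jog '0 1.2 -0.6 0 0 0 -1; 0 2.4 -1.2 0 0 0 -1;0 3.6 -1.8 0 0 0 -1;0 4.8 -2.4 0 0 0 -1'>/dev/null; python3 st.py;python3 -m jog '0 0 0 0 0 0 -1; 0 0 0 0 0 0 -1'>/dev/null; python3 st.py
```

```text
t20.68 lat 8.32 thick 0.11 rise 23.84 | Fx -8.6 Fy 1.0 Fz -7.2 | w 25.2 [-1.7937e+02  1.0000e-02  1.1799e+02] [-0.93  2.    0.  ]
t20.93 lat 8.31 thick 0.15 rise 23.80 | Fx -7.9 Fy -0.2 Fz -5.1 | w 25.3 [-179.37    0.    117.99] [-0.85  1.87  0.04]
```

```bash
python3 -m jog '0 -2 0.7 0 0 0 -1; 0 -4 1.4 0 0 0 -1;0 -6 1.8 0 0 0 -1;0 -8 2 0 0 0 -1; 0 -10 2 0 0 0 -1'>/dev/null; python3 st.py;python3 - <<'E'
from h import *
d=ctrl.get_image("side"); np.savez("side8.npz",**d)
a=d["image"][220:370,225:375,::-1]
cv2.imwrite("pics/z8.png",cv2.resize(a,(600,600),interpolation=cv2.INTER_CUBIC))
E
```

```text
t21.55 lat 5.25 thick 0.21 rise 24.96 | Fx 0.1 Fy 0.6 Fz -1.2 | w 25.4 [ 1.7976e+02 -1.0000e-02  1.1799e+02] [ 0.    0.   -0.02]
```

View pics/z8.png

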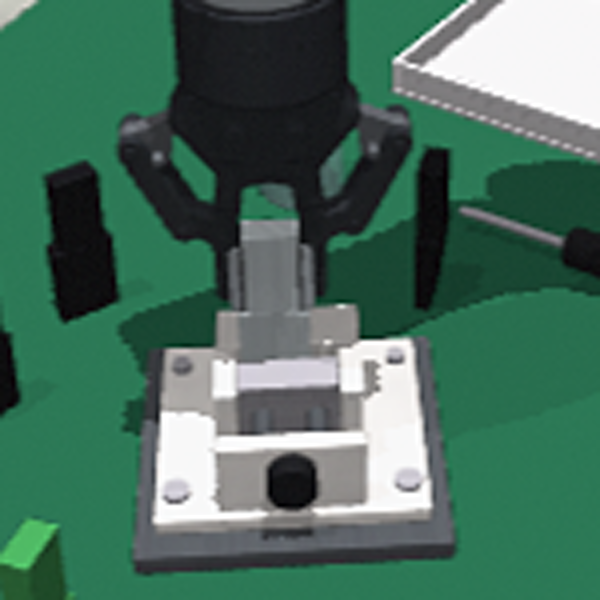

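```bash
python3 -m jog '0 -1.5 -1 0 0 0 -1; 0 -3 -3 0 0 0 -1;0 -4 -5.5 0 0 0 -1;0 -4 -9 0 0 0 -1; 0 -4 -13 0 0 0 -1; 0 -4 -18 0 0 0 -1; 0 -4 -23 0 0 0 -1'>/dev/null; python3 st.py;python3 -m jog '0 0 -6 0 0 0 -1; 0 0 -14 0 0 0 -1; 0 0 -24 0 0 0 -1; 0 0 -34 0 0 0 -1; 0 0 -42 0 0 0 -1; 0 0 -46 0 0 0 -1'>/dev/null; python3 st.py
python3 - <<'E'
from h import *
s=ctrl.read_state(); print(s['eef_pos'],s['qpos'])
d=ctrl.get_image("side"); np.savez("side9.npz",**d)
a=d["image"][150:370,205:395,::-1]
cv2.imwrite("pics/z9.png",cv2.resize(a,(518,600),interpolation=cv2.INTER_CUBIC))
E
```

```text
t22.48 lat -0.52 thick 0.06 rise 47.46 | Fx 0.2 Fy -0.7 Fz -1.2 | w 25.3 [179.99  -0.   117.99] [-0.04 -0.02  0.04]
t23.23 lat -0.36 thick 0.05 rise 93.78 | Fx 0.1 Fy -0.2 Fz -0.0 | w 25.5 [1.7995e+02 1.0000e-02 1.1799e+02] [-0.02 -0.02 -0.02]
[561.55861438 212.36979805 167.08237571] [-0.14097375  0.66275943 -0.43072717  1.71903526  0.35352273  0.83659896
 -0.2421805 ]
```

View pics/z9.png

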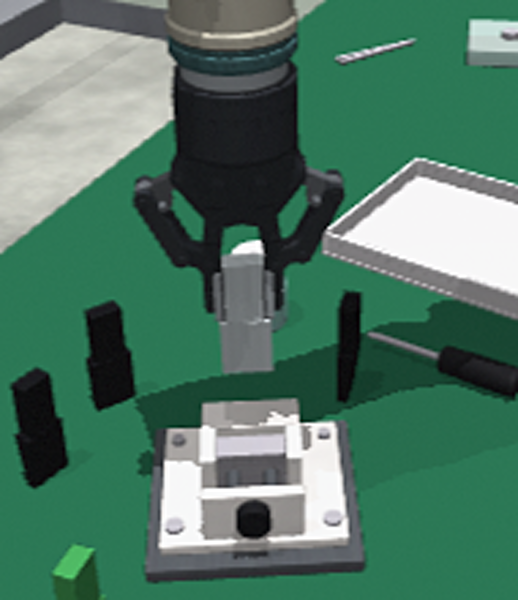

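```bash
python3 -m jog '-9 -5 -4 0 0 1 -1; -30 -18 -12 0 0 3 -1; -62 -38 -20 0 0 7 -1; -100 -62 -20 0 0 12 -1; -138 -85 -20 0 0 17 -1; -176 -108 -20 0 0 22 -1; -212 -130 -20 0 0 26 -1; -247 -152 -20 0 0 29 -1'; python3 -m jog '0 0 0 0 0 0 -1; 0 0 0 0 0 0 -1'; python3 - <<'E'
from h import *
s=ctrl.read_state(); yaw=s['tool_rot'][2]; d=np.array([535.3,-202.4])-s['eef_pos'][:2]
print(d@[np.cos(yaw),np.sin(yaw)], d@[np.sin(yaw),-np.cos(yaw)], 76.6-np.degrees(yaw), s['eef_pos'])
E
```

```text
clock: 24.28
eef_pos: [542.3, -79.5, 186.3]
tool_rot: [-3.141, 0.0, 1.55]
force: [0.4, 0.4, -1.1]
width: 25.3
clock: 24.52
eef_pos: [542.7, -77.1, 186.2]
tool_rot: [-3.141, -0.001, 1.553]
force: [0.0, 0.8, -0.4]
width: 25.5
-125.4185560690032 -5.137807285271864 -12.359940790025249 [542.71349082 -77.09536551 186.24703675]
```

```bash
python3 -m jog '-10 0 0 0 0 1 -1; -30 -1 0 0 0 3 -1; -55 -2 10 0 0 6 -1; -80 -3 25 0 0 9 -1; -103 -4 45 0 0 11 -1; -119 -5 65 0 0 12.4 -1; -125 -5 80 0 0 12.4 -1; -125 -5 90 0 0 12.4 -1'; python3 -m jog '0 0 0 0 0 0 -1; 0 0 0 0 0 0 -1; 0 0 0 0 0 0 -1'; python3 - <<'E'
from h import *
s=ctrl.read_state(); print(s['eef_pos'],np.degrees(s['tool_rot']),s['force'])
d=ctrl.get_image("side"); np.savez("side10.npz",**d)
a=d["image"][100:290,285:455,::-1]
cv2.imwrite("pics/z10.png",cv2.resize(a,(537,600),interpolation=cv2.INTER_CUBIC))
E
```

```text
clock: 25.52
eef_pos: [535.5, -201.8, 94.9]
tool_rot: [-3.14, -0.001, 1.337]
force: [0.2, 0.8, -0.5]
width: 25.1
clock: 25.9
eef_pos: [536.5, -201.7, 97.1]
tool_rot: [3.14, -0.0, 1.338]
force: [0.2, 0.5, -0.6]
width: 25.2
[ 536.48390361 -201.68887759   97.05903369] [ 1.79916381e+02 -2.00667628e-03  7.66412669e+01] [ 0.192208    0.46737293 -0.6307754 ]
```

View pics/z10.png

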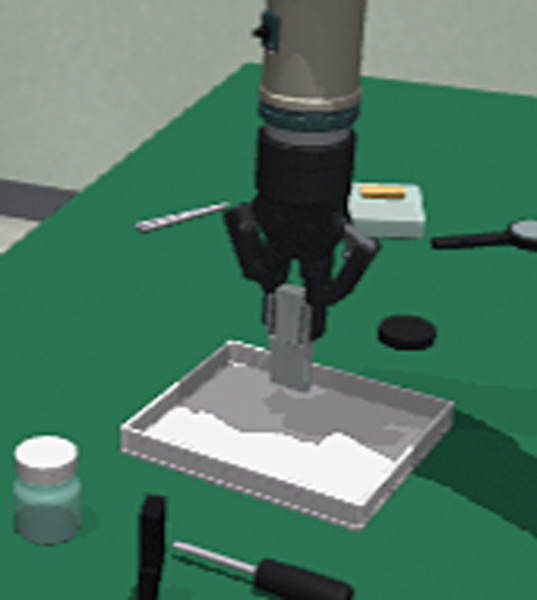

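```bash
python3 -m jog '0 0 5 0 0 0 -1; 0 0 13 0 0 0 -1; 0 0 22 0 0 0 -1; 0 0 31 0 0 0 -1; 0 0 38 0 0 0 -1; 0 0 42 0 0 0 -1; 0 0 44 0 0 0 -1; 0 0 44 0 0 0 -1'; python3 -m jog '0 0 0.7 0 0 0 -1; 0 0 1.4 0 0 0 -1'
```

```text
clock: 26.95
eef_pos: [535.9, -202.1, 52.3]
tool_rot: [3.141, 0.0, 1.337]
force: [0.1, 0.1, -1.5]
width: 25.3
clock: 27.2
eef_pos: [536.0, -202.2, 51.1]
tool_rot: [3.141, 0.0, 1.337]
force: [0.7, 0.2, -0.7]
width: 25.6
```

```bash
python3 -m jog '0 0 0.7 0 0 0 -1; 0 0 1.2 0 0 0 -1;0 0 1.2 0 0 0 -1'; python3 -m jog '0 0 0.4 0 0 0 -1; 0 0 0.8 0 0 0 -1;0 0 0.8 0 0 0 -1'
```

```text
clock: 27.58
eef_pos: [535.8, -202.1, 49.7]
tool_rot: [3.142, 0.0, 1.337]
force: [0.2, -0.6, -0.8]
width: 25.0
clock: 27.95
eef_pos: [535.8, -202.1, 49.6]
tool_rot: [3.141, 0.0, 1.337]
force: [-1.9, 0.1, 4.8]
width: 25.0
```

```bash
python3 -m jog '0 0 -0.4 0 0 0 -1; 0 0 -0.4 0 0 0 -1'; python3 -m jog '0 0 0 0 0 0 -0.38; 0 0 0 0 0 0 -0.34; 0 0 0 0 0 0 -0.3; 0 0 0 0 0 0 -0.26; 0 0 0 0 0 0 -0.2; 0 0 0 0 0 0 -0.1;0 0 0 0 0 0 0'; python3 - <<'E'
from h import *
d=ctrl.get_image("side"); np.savez("side11.npz",**d)
a=d["image"][100:290,285:455,::-1]
cv2.imwrite("pics/z11.png",cv2.resize(a,(537,600),interpolation=cv2.INTER_CUBIC))
E
```

```text
clock: 28.2
eef_pos: [535.9, -202.1, 49.6]
tool_rot: [3.141, 0.0, 1.337]
force: [-1.1, 0.7, 5.1]
width: 25.3
clock: 29.08
eef_pos: [535.6, -202.1, 49.1]
tool_rot: [-3.141, -0.0, 1.337]
force: [-0.5, -0.0, -0.4]
width: 42.6
```

View pics/z11.png

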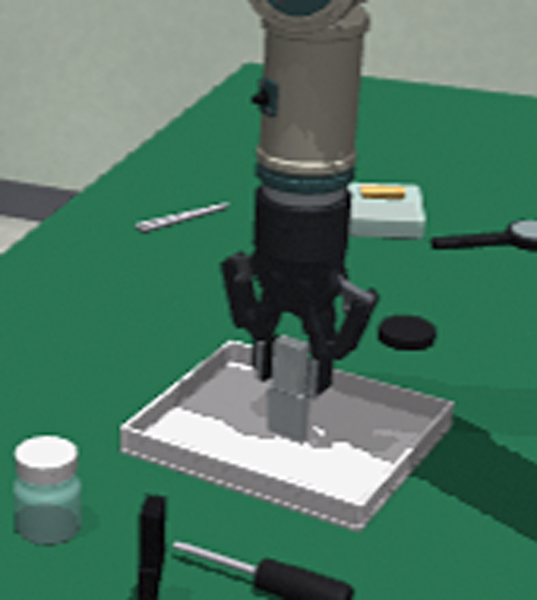

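```bash
python3 -m jog '0 0 0 0 0 0 0.1; 0 0 0 0 0 0 0.2; 0 0 0 0 0 0 0.3; 0 0 -4 0 0 0 0.3; 0 0 -12 0 0 0 0.3; 0 0 -24 0 0 0 0.3; 0 0 -38 0 0 0 0.3; 0 0 -54 0 0 0 0.3'; python3 -m jog '0 0 -20 0 0 0 0.3; 0 0 -45 0 0 0 0.3; 0 0 -70 0 0 0 0.3; 20 0 -90 0 0 0 0.3; 50 0 -95 0 0 0 0.3;-10 0 -95 0 0 0 0.3; -60 0 -95 0 0 0 0.3; -110 0 -95 0 0 0 0.3'; python3 -m jog '-40 0 0 0 0 0 0.3; -80 0 0 0 0 0 0.3;-80 0 0 0 0 0 0.3'; python3 - <<'E'
from h import *
for n in("side","top"):
    d=ctrl.get_image(n); np.savez(f"{n}12.npz",**d)
    cv2.imwrite(f"pics/{n}12.png",d["image"][:,:,::-1])
    W=world(d);H=W[...,2]
    for nm,(c,r,l,h) in dict(wedge=((535,-202),25,60,110),clamp=((562,212),60,55,80)).items():
        m=(np.hypot(W[...,0]-c[0],W[...,1]-c[1])<r)&(H>l)&(H<h+50)
        print(n,nm,m.sum(), np.median(W[m],0) if m.any() else None, np.percentile(H[m],95) if m.any() else None)
E
```

```text
clock: 30.12
eef_pos: [536.0, -202.1, 104.6]
tool_rot: [3.141, 0.0, 1.337]
force: [0.6, -0.1, -0.3]
width: 55.5
clock: 31.12
eef_pos: [510.0, -310.5, 199.5]
tool_rot: [3.141, 0.0, 1.337]
force: [1.5, -0.3, -1.1]
width: 55.6
clock: 31.5
eef_pos: [489.4, -391.6, 199.0]
tool_rot: [3.142, 0.003, 1.33]
force: [-0.2, 0.7, -0.2]
width: 55.3
side wedge 152 [ 534.90667998 -192.23528655   80.14438095] 94.54562831418023
side clamp 921 [560.29847265 217.55581463  65.95864942] 67.98794562786786
top wedge 90 [ 538.2750444  -197.85022414   92.17572276] 98.33664341982514
top clamp 742 [562.28836745 210.56574688  65.17022677] 70.392562992442
```

View pics/side12.png

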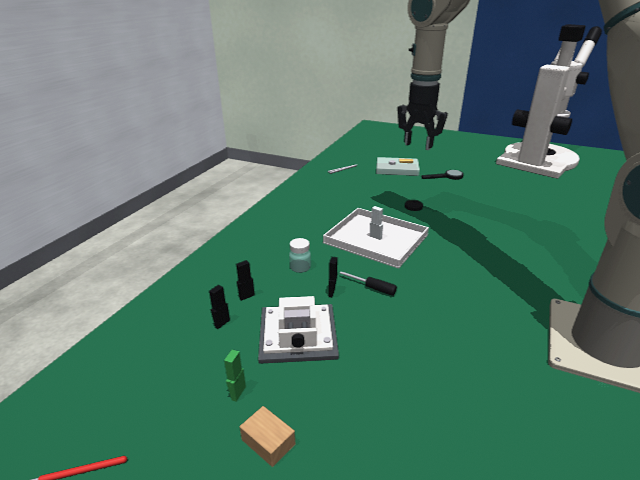

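View pics/top12.png

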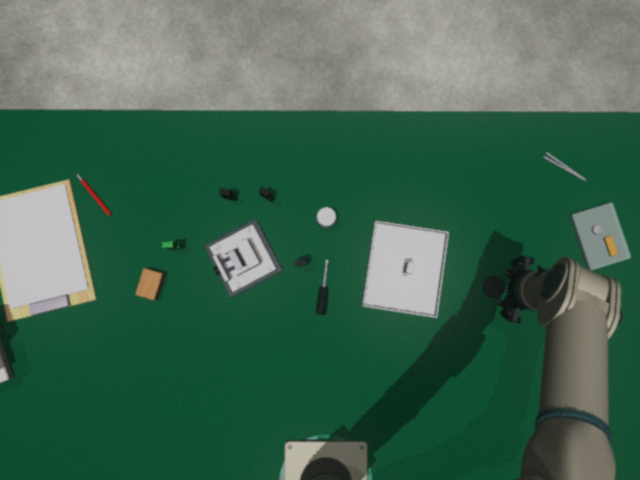

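The wedge stands in the tray (side view pixel (377,222), top view (408,267)). The clamp is seated and shut at (298,335) in the side view. The bystanders have not moved, and the gripper is well clear. I'm handing the job in now.

```bash
python3 -c "
from cell import ctrl;print(ctrl.finish_job(), ctrl.read_state()['clock'])"
```

```text
the job is handed in; nothing more can be done
the job is handed in; nothing more can be done
```

The wedge is out of the clamp and standing upright in the middle of the tray. I handed the job in at about 31.6 s of the 64 s allowed.

- **Extraction:** I gripped the tab across its 26 mm width and worked the wedge up with seven alternating side strokes of up to about 13 mm. Side force stayed at or below about 16 N. Upward pull was mostly 3–7 N, touching 7.2 N once as the wedge came free at about 20 mm of rise.
- **Clamp:** It looked seated in every picture I took between strokes and in the last one. Its tops measured about 65–66 mm high (67 mm nominal). I did not measure its lift during the strokes, so it may have risen slightly when the pull reached about 7 N.
- **Cheek contact:** On the last stroke the wedge slid to 8.3 mm, just past the stated 8 mm of room. It seems to have rested against a cheek with about 8 N until I backed it off.
- **Placing:** I lowered the wedge until it touched the tray floor with about 5 N, then opened the fingers slowly. It stayed standing when I let go.
- **Last checks:** Both cameras show the wedge upright in the tray, about 94–98 mm to its top (94 expected). The bystanders are where they were, and the gripper is clear of everything.

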